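# Throw the pawl and lower the tube lift into the dry bath

## Task

The tube rack hangs on its ratchet above the dry bath. Ease the hand lever down to its lower stop to take the load off the pawl, then take the steel release bar from its rest, reach it under the pawl's tongue and throw the pawl right over onto its back stop, keeping your fingers off the pawl, and lay the bar back in its place on the rest. Then swing the lever gently up and back until the tubes are fully down in the bath, disturbing nothing else on the bench.

Things in the scene. Friction and masses are not known exactly. Their poses are not given: they have to be found in the camera images.
- bar_mid (a point): release bar: plain round steel bar, 12 mm thick, 200 mm long, both ends alike, 0.17 kg, dark knurling over the middle 60 mm. The point is at its centre on its axis; x runs along the bar. It lies level in one pair of notches of the rest, its axis 46 mm above the bench; a longer, thinner glass rod lies in the other pair
- rest: dark blue rod rest, fixed, 150 mm (x) by 130 mm (y), origin at the centre of its underside. Two upright notched plates at x = -65 and +65 mm, each with two notches 25 mm wide, 15 mm deep at y = -37.5 and +37.5 mm; notch floors 40 mm and plate tops 55 mm above the bench. Rods lie along x. Either pair may hold the bar
- lift: dry bath with tube lift, fixed, 200 x 375 mm. Origin on the bench under the ratchet wheel; x to the back (away from the robot at yaw 0), y left, to the bath. Wheel 84 mm across, along x between two cheek plates (gap 30 mm, x -38 to +62 mm, 161 mm high; ears 190 mm high at x 32 to 62 mm). Toothed rack and column at y 70 to 125, x 36 to 86 mm, up to 300 mm high. Lever 58 mm or more to the right
- shaft (a point): centre of the ratchet wheel on the lever's shaft, 115 mm above the bench; the shaft runs along y of the lift
- pawl_pivot (a point): the pawl's pin, in the plane of the wheel, 175 mm above the bench, 48 mm behind the shaft; it runs along y of the lift
- tongue (a point): underside of the pawl's tongue, 2 mm short of its free end; moves with the pawl. Pawl: steel arm 20 mm wide, 12 mm thick, 102 mm from pin to end, about 0.2 kg, over the wheel, pointing to the front (-x of the lift) when engaged. Its nose, 53 mm from the pin, reaches 18 mm below the underside. The tongue stands 14 mm proud of the cheeks with free space below it. Only gravity holds it in
- pawl (a joint): pawl angle in rad: 0 to 0.15 engaged (lying in or on the teeth), 2.2 thrown over on its back stop; grows as the tongue rises. Let go before about 1.5 it falls back in, beyond about 1.75 it falls on to the stop by itself
- pawl_arm: the steel arm, nose and tongue of the pawl; turns with joint pawl, origin at the pin
- lever_grip (a point): centre of the hand lever's black round grip, 22 mm thick, 80 mm long along y of the lift (fixed to the lever), 120 mm from the shaft, its centre 106 mm to the right of the wheel's plane
- lever (a joint): lever angle in rad: 0 is the lower stop (level, to the front); grows as the grip swings up and back about the shaft; 1.45 is the end stop, tubes fully down (35 mm per rad). Starts at 0.15 to 0.2, just under the pawl's hold at 0.2; there the undercut tooth traps the nose, at 0 it is free. A friction brake holds the lever where it is left: about 4 to 6 N at the grip to swing it up, 8 to 11 N down
- lever_arm: the steel arm and black grip of the hand lever; turns with joint lever, origin at the shaft
- carriage: rack bar, bracket, steel platform and beige tube rack, which move straight up and down with the lever; load about 0.8 kg
- glass_rod: glass stirring rod, 8 mm thick, 262 mm long with beads on its ends, along x, lying in the other notches of the rest; to be left there
- reagent: reagent bottle with blue cap, 68 mm wide, 150 mm high, standing
- beaker: glass beaker, 76 mm wide, 95 mm high, standing
- tip_box: pipette tip box, 87 x 127 x 57 mm
- pipette: white pipette lying on the bench, 270 mm long
- pink_rack: pink tube block, 72 x 150 x 38 mm
- orange_rack: orange tube block, same size
- green_rack: green tube block, same size
Mind the look-alikes: they are no part of the job. What is shaped like the part that bears bar_mid but yellow is not meant.

How it is judged:
On the way, in this order (a step that is already met when the one before it is completed fails the run):
1. the lever is eased down to its lower stop, off the pawl (value of joint lever below 0.05 rad), for 0.1 s.
2. the bar lifts the pawl out of the ratchet (contact force between bar and pawl_arm above 0.2 N and value of joint pawl above 0.5 rad and value of joint lever below 0.3 rad).
3. the pawl lies thrown over on its back stop, the lever still down (value of joint pawl above 2 rad and value of joint lever below 0.3 rad), for 0.1 s.
4. the fingers work the lever, past half way (contact force between the fingers and lever_arm above 0.3 N and value of joint lever above 0.8 rad and value of joint pawl above 2 rad).
5. the tubes are fully down (value of joint lever above 1.39 rad), for 0.1 s.
At the end, for the whole second after the job is handed in: Lever within 0.06 rad of its end stop (tubes within 2 mm of fully down) and still; pawl over on its back stop (above 2.0 rad); bar at rest in a pair of notches of the rest: axis 40 to 53 mm above the bench, within 0.2 rad of the rest's x axis, centre within 30 mm of its middle along x (value of joint lever above 1.39 rad and value of joint pawl above 2 rad and height (world z) of bar_mid between 0.04 and 0.053 m and angle between the x axis of bar_mid and the x axis of rest, either way round below 0.2 rad and x of bar_mid in the frame of rest between -0.03 and 0.03 m and y of bar_mid in the frame of rest between -0.05 and 0.05 m and linear speed of bar below 0.03 m/s and linear speed of carriage below 0.01 m/s); the robot touches nothing.
It fails at once if the fingers touch the pawl (contact force between the fingers and pawl_arm above 1 N).
It fails at once if the hand pushes on the tube rack, its platform or the toothed rack (contact force between the fingers and carriage above 3 N).
It fails at once if the tubes are dropped or slammed down (linear speed of carriage above 0.15 m/s).
It fails at once if a bystander is knocked away (distance of any of reagent, beaker, tip_box, pipette, pink_rack, orange_rack, green_rack from where it was at the start of the episode above 0.03 m or angle between reagent's own z axis and vertical above 0.5 rad).
It fails at once if the glass rod is knocked out of its notches (distance of glass_rod from where it was at the start of the episode above 0.025 m).
It also fails if it takes over 67 s, if anything falls off the work surface, if the arm or the gripper's body presses on something with over 40 N, if the wrist force passes 120 N, or if a joint passes its speed limit or range.

## Robot

A 7-joint arm with a two-finger parallel gripper is mounted at the origin on the work surface. World frame = base frame: x ahead of the robot, y to its left, z up, the work surface at z = 0. Lengths are in m, angles in rad, forces in N, time in s.
With the tool pointing down it reaches from about 0.425 to 0.825 m from the base axis. Payload 3.6 kg.
Tool frame: the origin (TCP) lies midway between the tips of the shut fingers; the grasp point (between the pads) lies 19 mm behind it (bot.tcp_to_grasp is the distance from the TCP to the grasp point, in m); x points along the fingers, z is the direction in which the jaws open and shut, and the axes are right-handed (so a half turn about x gives the same grasp; the last joint's range is limited). The gripper opens to 93 mm and grips with 3 to 60 N. Pads are 15 mm wide; open, the fingers measure 128 mm over their backs; the gripper's body (75 mm by 188 mm) begins 65 mm behind the grasp point.
Start: joints at [-1.149, 0.615, -0.013, 1.423, 0.008, 1.103, -0.04], TCP at [0.282, 0.586, 0.219] pointing down, gripper open.
Joint ranges: [-3.12, 3.12], [-0.3, 2.06], [-1.34, 1.32], [0.26, 2.42], [-1.36, 4.5], [0.01, 1.98], [-2.84, 2.84]. Speed limits (rad/s): [2.79, 2.79, 3.14, 3.14, 3.14, 3.14, 3.14].

## Interface

Orientations are given as a unit quaternion [w, x, y, z].
In Python, from cell import bot gives the robot as it stands. The module is installed in compiled form; this text tells all that it offers.
- The arm moves only by the tool apply_moves, never from a script. Its argument "deltas" is one flat list of numbers, 7 for each row, row after row: the shift along the tool's x, y, z in mm, then the turn, a rotation vector about the tool's x, y, z in rad, then the opening in per cent of the stroke, from 0 (shut) to 100 (fully open). A call has 1 to 10 rows; each row shifts and turns the commanded pose from where the row before left it, along the tool's axes as they then stand; what a row does not reach is not made up. A row lasts 1/8 s, in which the tool goes at most 62.5 mm and 10.7 degrees, less where a joint would pass 70% of its speed; a pose out of reach is approached as far as the arm can. A call with a gripper value outside its range is refused whole. The fingers move at their own pace and stop on an object; "grip_force" is the grip in N (left out, the last holds). Time passes only in rows, so rows that do not move let the fingers close. It gives the time, the measured TCP pose, the force and the opening at its end, in the units of the state.
- bot.get_state(): the state, without advancing time (a new reading comes with each control period).
- bot.get_image(name): name is "scene" or "top"; returns (picture, depth): 400x640x3 uint8, red, green, blue; 400x640 float32, m along the optical axis (not along the pixel's ray), 0 where there is no reading.
- bot.calibration(name): a dict with "mtx" (3x3 intrinsics, pixels), "origin" and "orientation" of the camera in the world. Camera axes: x right, y down, z forward; pixel columns grow to the right and rows downward; lengths in m; the calibration is good to about 2 mm. A picture is of the moment at which its call begins. calibration takes no time and is no camera call.
- bot.finish_job(): hands the job in, once; it reports no verdict.
The state is a dict: "clock": time; "qpos": joint angles; "dq": joint speeds; "joint_efforts": joint torques, N m; "ee_pos": TCP position; "tcp_rot": TCP orientation; "ft_force": force on the tool from outside, world axes, zero at the start; "ft_torque": the same for the moment, N m; "finger_gap": finger opening in m.
Only numpy, scipy, OpenCV 4.12 (cv2) and the standard library are available. Lean on these libraries where they do the work, as an engineer would, in place of code of your own. Each camera call takes 0.05 s, during which the arm holds its last target.

## Working session

There is one attempt and no reset: what is moved stays moved. The work goes in short steps, Python scripts to look and compute and a tool call to move; the robot and the scene stay as the last step left them, time stands still between calls to the robot, and variables do not carry over. Pictures are saved under pics/ and viewed, and the job is handed in when it is done.

Besides the shell and the picture viewer there is one more tool, called after "Request:" in YAML: its name, and indented under it one key for each argument. apply_moves: Moves the arm, as the interface text tells. Its arguments: {"type":"object","properties":{"deltas":{"type":"array","items":{"type":"number"}},"grip_force":{"type":"number"}},"required":["deltas"]}

```bash
mkdir -p pics; cat > h.py <<'E'
import numpy as np, cv2
from cell import bot
from scipy.spatial.transform import Rotation as R
def rot(q): return R.from_quat([q[1],q[2],q[3],q[0]])
def snap(n,tag):
    im,d=bot.get_image(n); cv2.imwrite(f'pics/{tag}.png',im[:,:,::-1]); np.save(f'pics/{tag}.npy',d); return im,d
def pt(n,d,u,v,w=1):
    c=bot.calibration(n);K=np.array(c['mtx'])
    p=d[int(v)-w:int(v)+w+1,int(u)-w:int(u)+w+1];p=p[p>0];z=np.median(p)
    return np.array(c['origin'])+rot(c['orientation']).apply(z*np.linalg.inv(K)@[u,v,1])
def cloud(n,d):
    c=bot.calibration(n);K=np.array(c['mtx'])
    v,u=np.mgrid[:400,:640];P=np.stack([u,v,np.ones_like(u)],-1).reshape(-1,3)@np.linalg.inv(K).T*d.reshape(-1,1)
    return (rot(c['orientation']).apply(P)+np.array(c['origin'])).reshape(400,640,3)
def proj(n,p):
    c=bot.calibration(n);K=np.array(c['mtx'])
    q=K@rot(c['orientation']).inv().apply(np.array(p)-c['origin']);return q[:2]/q[2]
E
python3 - <<'E'
from h import *
np.set_printoptions(precision=4,suppress=True)
for n in('scene','top'): snap(n,n+'0'); print(bot.calibration(n))
print(bot.get_state(), bot.tcp_to_grasp)
E
```

```text
{'mtx': array([[433.9102,   0.    , 315.2435],
       [  0.    , 433.9102, 206.3859],
       [  0.    ,   0.    ,   1.    ]]), 'origin': array([ 1.0757, -0.2562,  1.2415]), 'orientation': array([-0.2285,  0.8278,  0.4949, -0.1327])}
{'mtx': array([[377.1187,   0.    , 328.7164],
       [  0.    , 377.1187, 204.0974],
       [  0.    ,   0.    ,   1.    ]]), 'origin': array([0.4456, 0.088 , 1.1336]), 'orientation': array([ 0.0211, -0.6966,  0.7161, -0.0383])}
{'clock': 0.1, 'qpos': array([-1.1485,  0.6158, -0.0126,  1.4248,  0.0081,  1.1034, -0.0404]), 'dq': array([-0.0011, -0.0021,  0.0016, -0.0043, -0.001 ,  0.0006, -0.0006]), 'joint_efforts': array([  0.0007, -46.0041,   0.2097, -16.6245,  -0.0613,   0.0169,
         0.0001]), 'ee_pos': array([0.2817, 0.585 , 0.2176]), 'tcp_rot': array([ 0.598 , -0.3767,  0.5994,  0.3758]), 'ft_force': array([ 0.193 ,  0.2824, -0.4478]), 'ft_torque': array([ 0.036 ,  0.0141, -0.0195]), 'finger_gap': 0.09299740105605518} 0.0188
```

View pics/scene0.png

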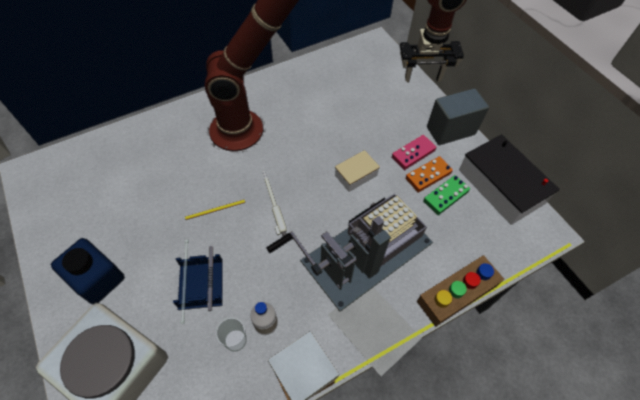

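View pics/top0.png

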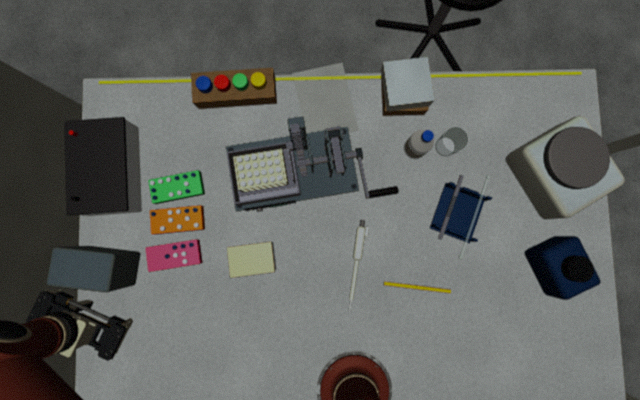

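The top view shows the lift at about (310,165), the lever grip at (383,191) and the blue rest at (460,212). On the rest are a grey bar (450,207) and a thin glass rod (474,217). The yellow stick at (417,287) is the look-alike. I'll enlarge both areas.

```bash
python3 - <<'E'
import cv2
a=cv2.imread('pics/top0.png');b=cv2.imread('pics/scene0.png')
cv2.imwrite('pics/c1.png',cv2.resize(a[110:220,220:420],None,fx=4,fy=4,interpolation=2))
cv2.imwrite('pics/c2.png',cv2.resize(a[165:255,415:505],None,fx=6,fy=6,interpolation=2))
cv2.imwrite('pics/c3.png',cv2.resize(b[180:310,250:440],None,fx=4,fy=4,interpolation=2))
cv2.imwrite('pics/c4.png',cv2.resize(b[230:330,160:280],None,fx=5,fy=5,interpolation=2))
E
```

```text
(no output)
```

View pics/c1.png

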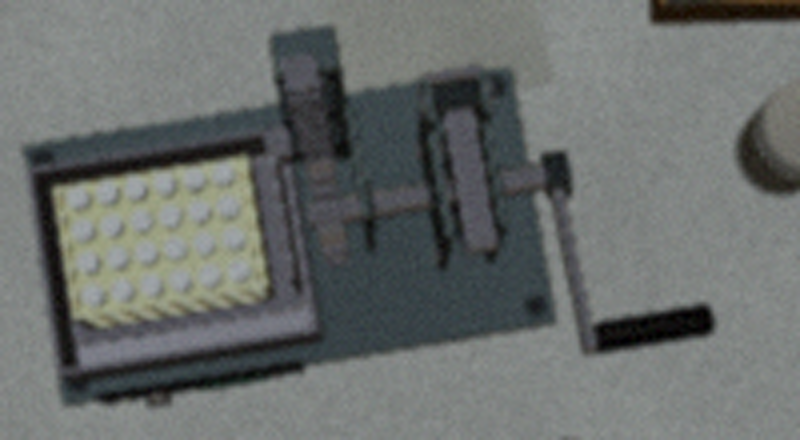

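View pics/c2.png

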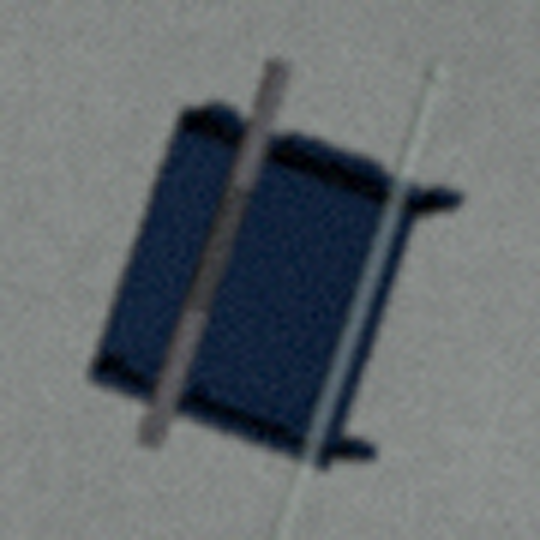

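View pics/c3.png

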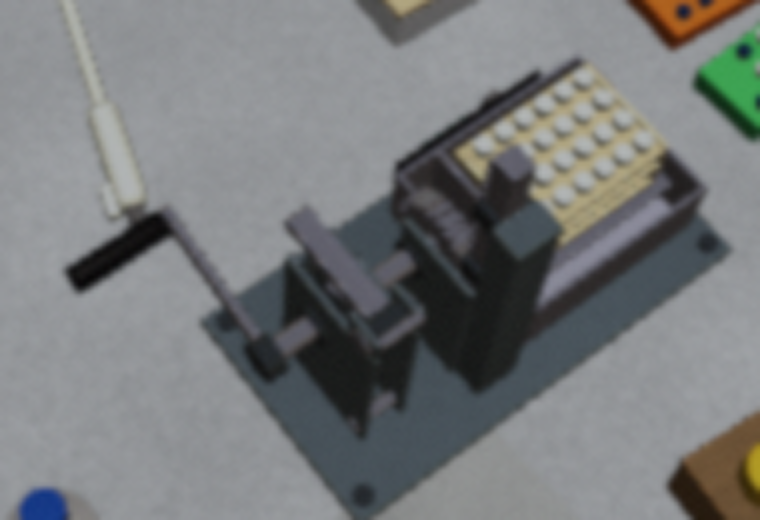

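View pics/c4.png

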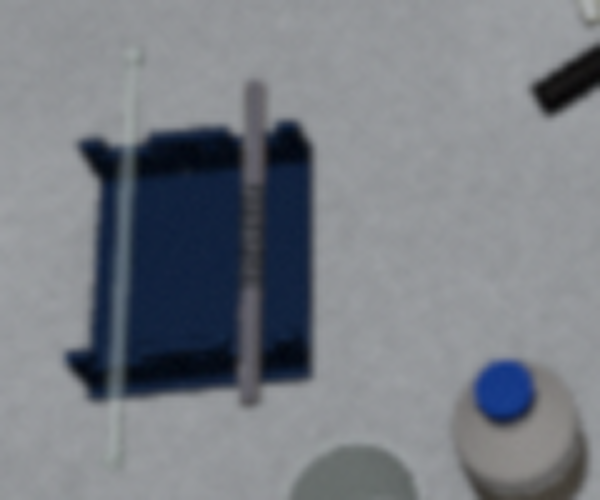

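The bar with the dark knurled middle lies in the notch pair nearer the lift, from (461,175) to (440,238) in the top view. The clear rod at (474,217) is the glass one. Next I'll measure the points.

```bash
python3 - <<'E'
from h import *
np.set_printoptions(precision=4,suppress=True)
d=np.load('pics/top0.npy');ds=np.load('pics/scene0.npy')
def T(n,dd,u,v,w=1): print(n,(u,v),pt(n,dd,u,v,w))
def fix(n,u,v,z):
    c=bot.calibration(n);K=np.array(c['mtx']);r=rot(c['orientation']).apply(np.linalg.inv(K)@[u,v,1]);o=np.array(c['origin']);return o+r*(z-o[2])/r[2]
print('bar top',[fix('top',u,v,.046) for u,v in[(461.2,175.3),(440,238.3),(450.6,206.8)]])
sc=lambda x,y:(160+x/5,230+y/5)
print('bar scene',[fix('scene',*sc(x,y),.046) for x,y in[(256,82),(249,403),(253,233)]])
print('rod',[fix('top',415+x/6,165+y/6,.044) for x,y in[(433,75),(280,530)]])
for x,y in [(25,150),(515,70),(552,322),(65,402)]: print('base',fix('top',220+x/4,110+y/4,.01))
for x,y in [(40,158),(490,90),(535,300),(420,300)]: T('top',d,220+x/4,110+y/4)
print('wheel/pawl');
for x,y in [(460,115),(470,180),(478,225),(484,245),(450,90)]: T('top',d,220+x/4,110+y/4,0)
print('grip');
for x,y in [(600,335),(655,327),(705,320),(558,160),(575,260)]: T('top',d,220+x/4,110+y/4,0)
sc=lambda x,y:(250+x/4,180+y/4)
print('scene pawl')
for x,y in [(305,220),(340,260),(375,300),(75,275),(120,247),(160,222),(510,160)]: T('scene',ds,*sc(x,y),0)
E
```

```text
bar top [array([ 0.6112, -0.3315,  0.046 ]), array([ 0.4288, -0.2589,  0.046 ]), array([ 0.5193, -0.2949,  0.046 ])]
bar scene [array([ 0.4315, -0.2581,  0.046 ]), array([ 0.6153, -0.3343,  0.046 ]), array([ 0.5217, -0.2953,  0.046 ])]
rod [array([ 0.603, -0.409,  0.044]), array([ 0.3837, -0.3203,  0.044 ])]
base [0.7188 0.3628 0.01  ]
base [ 0.7722 -0.0085  0.01  ]
base [ 0.5783 -0.0299  0.01  ]
base [0.5279 0.3344 0.01  ]
top (230.0, 149.5) [0.7112 0.3504 0.0152]
top (342.5, 132.5) [0.709  0.0229 0.1834]
top (353.75, 185.0) [ 0.5944 -0.0171  0.0166]
top (325.0, 185.0) [0.5971 0.0688 0.0133]
wheel/pawl
top (335.0, 138.75) [0.694  0.0426 0.1796]
top (337.5, 155.0) [0.651  0.0375 0.1816]
top (339.5, 166.25) [0.6221 0.0332 0.1794]
top (341.0, 171.25) [0.6088 0.0298 0.1806]
top (332.5, 132.5) [0.7083 0.0489 0.1879]
grip
top (370.0, 193.75) [ 0.5519 -0.046   0.1543]
top (383.75, 191.75) [ 0.5569 -0.0834  0.1481]
top (396.25, 190.0) [ 0.5607 -0.1167  0.1485]
top (359.5, 150.0) [ 0.6739 -0.025   0.1325]
top (363.75, 175.0) [ 0.605  -0.0337  0.1352]
scene pawl
scene (326.25, 235.0) [0.62   0.0318 0.1803]
scene (335.0, 245.0) [0.6568 0.0384 0.1784]
scene (343.75, 255.0) [0.6944 0.0437 0.1809]
scene (268.75, 248.75) [ 0.5692 -0.1207  0.1501]
scene (280.0, 241.75) [ 0.5626 -0.0833  0.1459]
scene (290.0, 235.5) [ 0.5591 -0.0502  0.1476]
scene (377.5, 220.0) [0.6928 0.1337 0.2946]
```

The heights fit: pawl top is 0.180, grip top about 0.15 (lever about 0.2 rad), and the bar agrees between the two cameras. Now I'll fit the lift frame from the point clouds.

```bash
python3 - <<'E'
from h import *
np.set_printoptions(precision=4,suppress=True)
for n in('top','scene'):
    d=np.load(f'pics/{n}0.npy');P=cloud(n,d).reshape(-1,3)
    P=P[d.reshape(-1)>0]
    yaw=.143
    c,s=np.cos(yaw),np.sin(yaw);O=np.array([.662,.039])
    q=P[:,:2]-O; L=np.c_[q@[c,s],q@[-s,c],P[:,2]]
    def sel(m,t):
        A=L[m]; 
        if len(A)<3: print(n,t,len(A));return
        u=A[:,:2]-A[:,:2].mean(0);v=np.linalg.svd(u,full_matrices=False)[2][0]
        print(n,t,len(A),'mean',A.mean(0),'min',np.percentile(A,2,0),'max',np.percentile(A,98,0),'dir',np.arctan2(v[1],v[0]))
    sel((abs(L[:,1])<.02)&(L[:,0]>-.07)&(L[:,0]<.03)&(L[:,2]>.17)&(L[:,2]<.2),'pawl')
    sel((L[:,1]<-.07)&(L[:,1]>-.17)&(abs(L[:,0]+.118)<.03)&(L[:,2]>.12)&(L[:,2]<.17),'grip')
    sel((L[:,1]<.2)&(L[:,1]>.03)&(L[:,0]>-.0)&(L[:,0]<.12)&(L[:,2]>.25),'column')
    sel((L[:,1]<-.045)&(L[:,1]>-.075)&(L[:,0]>-.1)&(L[:,0]<-.02)&(L[:,2]>.1)&(L[:,2]<.17),'arm')
    sel((L[:,1]<.03)&(L[:,1]>-.03)&(L[:,0]>.025)&(L[:,0]<.07)&(L[:,2]>.184)&(L[:,2]<.2),'ears')
    P_=P; m=(P[:,2]>.12)&(P[:,2]<.17)&(abs(P[:,0]-.67)<.08)&(abs(P[:,1]+.2)<.06); print('reagent',P[m].mean(0))
st=bot.get_state();M=rot(st['tcp_rot']).as_matrix();print(M)
E
```

```text
top pawl 276 mean [-0.0133  0.0015  0.1812] min [-0.0557 -0.0084  0.1744] max [0.029  0.0113 0.1852] dir 3.1166079388746755
top grip 220 mean [-0.1217 -0.1066  0.1474] min [-0.1316 -0.1413  0.1409] max [-0.1112 -0.0711  0.1517] dir 1.5788356930070893
top column 215 mean [0.0499 0.0929 0.2732] min [0.0286 0.0742 0.2502] max [0.0795 0.1087 0.2971] dir 2.9551059206798365
top arm 104 mean [-0.0601 -0.0598  0.1334] min [-0.0979 -0.0646  0.1211] max [-0.0213 -0.0564  0.1434] dir -3.1415213314219557
top ears 157 mean [0.046  0.0012 0.1889] min [ 0.0288 -0.0189  0.1841] max [0.0602 0.0223 0.1939] dir 1.5367245890959964
reagent [ 0.7019 -0.2039  0.1436]
scene pawl 232 mean [-0.0108 -0.0036  0.1796] min [-0.0506 -0.0127  0.1718] max [0.0276 0.0075 0.1838] dir 0.004586632233145822
scene grip 212 mean [-0.1148 -0.1101  0.1454] min [-0.1267 -0.1475  0.1355] max [-0.1067 -0.0713  0.1518] dir -1.5745036473971075
scene column 202 mean [0.0525 0.0874 0.2735] min [0.0329 0.0708 0.2501] max [0.0812 0.1018 0.2964] dir -0.029024970160847062
scene arm 109 mean [-0.0594 -0.0653  0.1315] min [-0.0979 -0.0686  0.1176] max [-0.0223 -0.0603  0.1418] dir -0.009784500181160205
scene ears 125 mean [ 0.0514 -0.0033  0.1882] min [ 0.0341 -0.0233  0.1841] max [0.0638 0.0186 0.1935] dir -1.5507301519908994
reagent [ 0.7117 -0.2102  0.1444]
[[-0.001  -0.901   0.4338]
 [-0.0021  0.4338  0.901 ]
 [-1.     -0.     -0.0023]]
```

```bash
cat >> h.py <<'E'
O=np.array([.662,.039]);YAW=.143
def W(x,y,z): c,s=np.cos(YAW),np.sin(YAW); return np.array([O[0]+c*x-s*y,O[1]+s*x+c*y,z])
def Lf(p): c,s=np.cos(YAW),np.sin(YAW); q=np.array(p[:2])-O; return np.array([q@[c,s],q@[-s,c],p[2]])
def M(psi):
    c,s=np.cos(psi),np.sin(psi); return np.array([[0,-s,c],[0,c,s],[-1,0,0.]])
def plan(wps,step=.04,ang=.15,op=100):
    """wps: list of (pos,psi[,step]); from measured pose, prints rounded rows"""
    st=bot.get_state();p=np.array(st['ee_pos']);Rm=rot(st['tcp_rot']).as_matrix()
    print('at',p.round(4),'lift',Lf(p).round(4),'psi',np.arctan2(Rm[1,2],Rm[0,2]).round(4),'tilt',Rm[:,0].round(3),'clk',st['clock'],'F',np.round(st['ft_force'],1),'gap',round(st['finger_gap'],4),'q',np.round(st['qpos'],2))
    rows=[]
    for w in wps:
        tp,tpsi=np.array(w[0]),w[1];s=w[2] if len(w)>2 else step
        psi0=np.arctan2(Rm[1,2],Rm[0,2]);dpsi=(tpsi-psi0+np.pi)%(2*np.pi)-np.pi
        rv=R.from_matrix(M(tpsi)@Rm.T).as_rotvec()
        n=max(1,int(np.ceil(np.linalg.norm(tp-p)/s)),int(np.ceil(np.linalg.norm(rv)/ang)))
        p0,R0=p.copy(),Rm.copy()
        for k in range(1,n+1):
            pk=p0+(tp-p0)*k/n; Rk=R.from_rotvec(rv*k/n).as_matrix()@R0
            t=np.round((Rm.T@(pk-p))*1000,1); r=np.round(R.from_matrix(Rm.T@Rk).as_rotvec(),3)
            rows.append([*t,*r,op]); p=p+Rm@t/1000; Rm=Rm@R.from_rotvec(r).as_matrix()
        print('wp',len(rows))
    for i in range(0,len(rows),10): print(',\n'.join(','.join('%g'%v for v in r) for r in rows[i:i+10]),'\n')
E
python3 - <<'E'
from h import *
g=W(-.1178,-.107,0)
plan([((.282,.586,.30),1.12),((g[0],g[1],.22),YAW,.05)],op=60)
E
```

```text
at [0.2817 0.585  0.2176] lift [-0.2986  0.5946  0.2176] psi 1.1221 tilt [-0.001 -0.002 -1.   ] clk 0.1 F [ 0.2  0.3 -0.4] gap 0.093 q [-1.15  0.62 -0.01  1.42  0.01  1.1  -0.04]
wp 3
wp 18
-27.5,0.1,0.3,0.001,-0.001,0,60,
-27.4,0,0.3,0,-0.001,0,60,
-27.5,0.1,0.3,0.001,-0,0,60,
5.3,-36.2,-32.1,0.065,-0,0,60,
5.4,-38.2,-29.7,0.065,-0,0,60,
5.3,-40,-27.1,0.065,-0,0,60,
5.4,-41.7,-24.5,0.066,-0,0,60,
5.3,-43.2,-21.7,0.065,-0,0,60,
5.4,-44.6,-18.8,0.065,-0,0,60,
5.3,-45.6,-15.9,0.065,-0,0,60 

5.3,-46.6,-12.8,0.065,-0,0,60,
5.4,-47.4,-9.9,0.065,-0,0,60,
5.3,-47.9,-6.7,0.065,-0,0,60,
5.4,-48.2,-3.6,0.066,-0,0,60,
5.3,-48.3,-0.4,0.065,-0,0,60,
5.4,-48.3,2.7,0.065,-0,0,60,
5.3,-48,5.9,0.065,-0,0,60,
5.4,-47.5,8.9,0.065,-0,0,60
```

Request:
apply_moves:
  deltas: [-28,0,0,0,0,0,60,-28,0,0,0,0,0,60,-27,0,0,0,0,0,60,5,-36,-32,0.065,0,0,60,5,-38,-30,0.065,0,0,60,5,-40,-27,0.065,0,0,60,5,-42,-25,0.065,0,0,60,5,-43,-22,0.065,0,0,60,5,-45,-19,0.065,0,0,60,5,-46,-16,0.065,0,0,60]

```text
clock: 1.35
ee_pos: [0.4125, 0.2704, 0.2662]
tcp_rot: [0.668, -0.231, 0.669, 0.231]
ft_force: [1.1, 0.0, -0.5]
finger_gap: 0.0559
```

Request:
apply_moves:
  deltas: [5,-47,-13,0.065,0,0,60,5,-47,-10,0.065,0,0,60,5,-48,-7,0.065,0,0,60,5,-48,-4,0.065,0,0,60,5,-48,0,0.065,0,0,60,5,-48,3,0.065,0,0,60,5,-48,6,0.065,0,0,60,5,-47,9,0.065,0,0,60,0,0,0,0,0,0,60]

```text
clock: 2.48
ee_pos: [0.5616, -0.0887, 0.2258]
tcp_rot: [0.705, -0.05, 0.706, 0.048]
ft_force: [0.0, 0.5, 1.3]
finger_gap: 0.0561
```

```bash
python3 - <<'E'
from h import *
g=W(-.1178,-.107,0)
plan([((g[0],g[1],.21),YAW),((g[0],g[1],.121),YAW)],op=60,step=.03)
E
```

```text
at [ 0.5616 -0.0887  0.2258] lift [-0.1176 -0.1121  0.2258] psi 0.1392 tilt [-0.001 -0.003 -1.   ] clk 2.475 F [0.  0.5 1.3] gap 0.0561 q [-0.12  0.5   0.37  1.66 -0.2   1.02  0.45]
wp 1
wp 4
15.8,5.1,-0.2,-0.004,-0.002,0.003,60,
29.7,0,-0,0,0,0,60,
29.6,0,-0,0,0,0,60,
29.7,0,-0,0,0,0,60
```

Request:
apply_moves:
  deltas: [16,5,0,0,0,0,60,30,0,0,0,0,0,60,30,0,0,0,0,0,60,29,0,0,0,0,0,60,0,0,0,0,0,0,60,0,0,0,0,0,0,20,0,0,0,0,0,0,10,0,0,0,0,0,0,10]
  grip_force: 25

```text
clock: 3.48
ee_pos: [0.5617, -0.0787, 0.1227]
tcp_rot: [0.706, -0.052, 0.705, 0.052]
ft_force: [0.1, 0.4, -0.6]
finger_gap: 0.0304
```

```bash
python3 - <<'E'
from h import *
plan([]); im,d=snap('scene','s1'); a=cv2.imread('pics/s1.png'); cv2.imwrite('pics/s1c.png',cv2.resize(a[140:310,200:420],None,fx=3.5,fy=3.5,interpolation=2))
E
```

```text
at [ 0.5617 -0.0787  0.1227] lift [-0.1161 -0.1022  0.1227] psi 0.1472 tilt [ 0.002 -0.    -1.   ] clk 3.475 F [ 0.1  0.4 -0.6] gap 0.0304 q [-0.1   0.62  0.32  1.79 -0.26  0.78  0.5 ]
```

View pics/s1c.png

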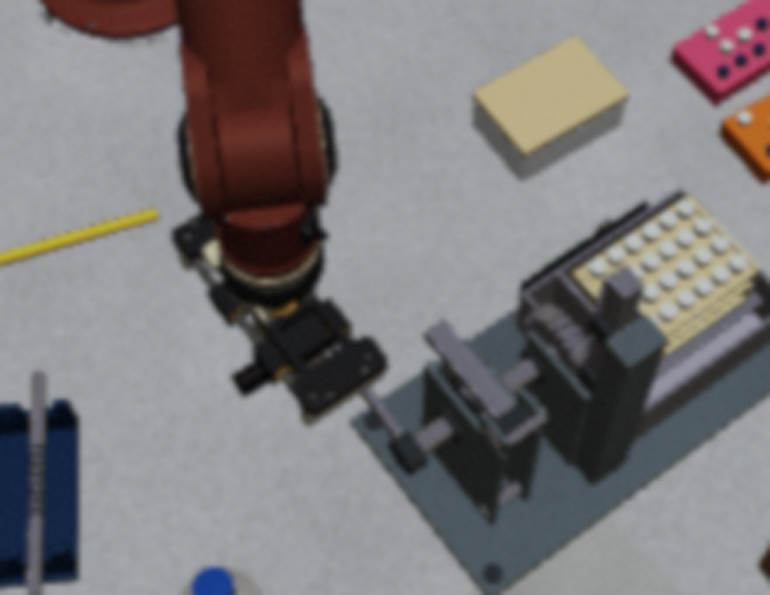

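Request:
apply_moves:
  deltas: [0,0,0,0,0,0,5,0,0,0,0,0,0,5,4,0,-0.8,0,0,0,5,5,0,-0.7,0,0,0,5,5,0,-0.5,0,0,0,5,5,0,-0.3,0,0,0,5,5,0,0,0,0,0,5,2,0,0,0,0,0,5,0,0,0,0,0,0,5]
  grip_force: 35

```text
clock: 4.65
ee_pos: [0.5562, -0.0795, 0.0971]
tcp_rot: [0.704, -0.051, 0.707, 0.052]
ft_force: [-6.4, 0.1, 11.9]
finger_gap: 0.0209
```

```bash
python3 - <<'E'
from h import *
plan([])
E
```

```text
at [ 0.5562 -0.0795  0.0971] lift [-0.1216 -0.1022  0.0971] psi 0.1458 tilt [-0.005  0.001 -1.   ] clk 4.65 F [-6.4  0.1 11.9] gap 0.0209 q [-0.09  0.65  0.3   1.82 -0.27  0.72  0.51]
```

Request:
apply_moves:
  deltas: [3,0,0,0,0,0,5,0,0,0,0,0,0,5]

```text
clock: 4.9
ee_pos: [0.5563, -0.0795, 0.0968]
tcp_rot: [0.704, -0.051, 0.706, 0.052]
ft_force: [-11.7, 2.0, 27.3]
finger_gap: 0.0206
```

```bash
python3 - <<'E'
from h import *
plan([])
E
```

```text
at [ 0.5563 -0.0795  0.0968] lift [-0.1215 -0.1022  0.0968] psi 0.1458 tilt [-0.004  0.002 -1.   ] clk 4.9 F [-11.7   2.   27.3] gap 0.0206 q [-0.09  0.65  0.3   1.82 -0.28  0.72  0.51]
```

Request:
apply_moves:
  deltas: [-4,0,0,0,0,0,5,0,0,0,0,0,0,50,0,0,0,0,0,0,50,0,0,0,0,0,0,50,-40,0,0,0,0,0,50,-50,0,0,0,0,0,50]

```text
clock: 5.65
ee_pos: [0.5586, -0.0786, 0.1865]
tcp_rot: [0.704, -0.052, 0.706, 0.052]
ft_force: [1.8, -0.6, 0.4]
finger_gap: 0.0466
```

```bash
python3 - <<'E'
from h import *
plan([((.5215,-.2955,.20),1.185,.05),((.5215,-.2955,.10),1.185,.03)],op=50)
snap('top','t2'); a=cv2.imread('pics/t2.png'); cv2.imwrite('pics/t2c.png',cv2.resize(a[110:260,300:500],None,fx=4,fy=4,interpolation=2))
E
```

```text
at [ 0.5586 -0.0786  0.1865] lift [-0.1191 -0.1017  0.1865] psi 0.1474 tilt [-0.002  0.    -1.   ] clk 5.65 F [ 1.8 -0.6  0.4] gap 0.0466 q [-0.12  0.53  0.35  1.73 -0.22  0.92  0.46]
wp 7
wp 11
-1.9,-29.9,-9.8,-0.148,-0,-0,50,
-1.9,-28.1,-14.1,-0.148,-0.001,-0,50,
-2,-25.7,-18.1,-0.149,0,-0.001,50,
-1.9,-22.7,-21.7,-0.148,-0,0,50,
-1.9,-19.3,-24.8,-0.148,-0,-0,50,
-1.9,-15.5,-27.4,-0.148,-0.001,-0,50,
-1.9,-11.2,-29.4,-0.149,0,-0,50,
25,-0,0,0,0,-0,50,
25,-0,0,0,0,-0,50,
25,-0,0,0,0,-0,50 

25,-0,0,0,0,-0,50
```

View pics/t2c.png

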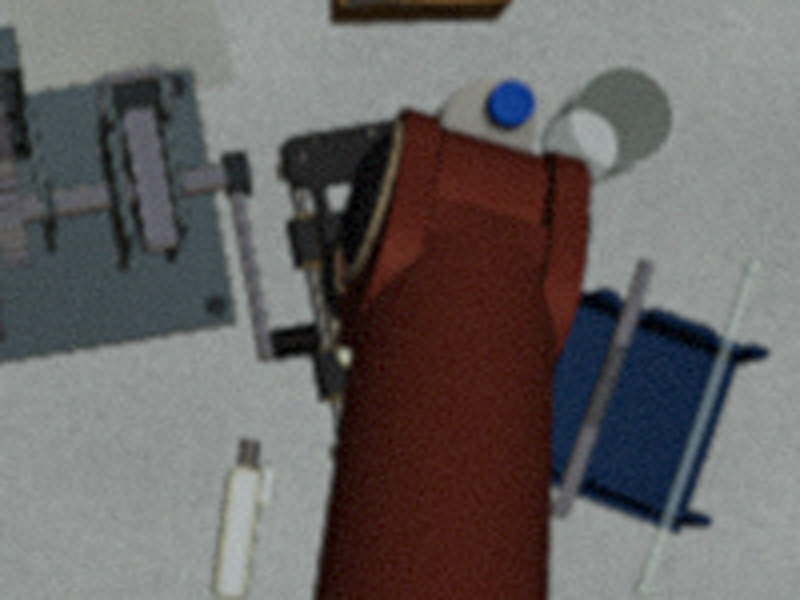

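The lever arm is level and the bar is still in place. Next is the rest.

Request:
apply_moves:
  deltas: [-2,-30,-10,-0.148,0,0,50,-2,-28,-14,-0.148,0,0,50,-2,-26,-18,-0.149,0,0,50,-2,-23,-22,-0.148,0,0,50,-2,-19,-25,-0.148,0,0,50,-2,-15,-27,-0.148,0,0,50,-2,-11,-29,-0.149,0,0,50,25,0,0,0,0,0,50,25,0,0,0,0,0,50,0,0,0,0,0,0,50]

```text
clock: 6.95
ee_pos: [0.5202, -0.2948, 0.1486]
tcp_rot: [0.586, -0.393, 0.587, 0.396]
ft_force: [-0.2, -0.1, -1.1]
finger_gap: 0.0464
```

```bash
python3 - <<'E'
from h import *
plan([((.5215,-.2955,.10),1.185,.03),((.5215,-.2955,.029),1.185,.03)],op=50)
snap('scene','s3'); a=cv2.imread('pics/s3.png'); cv2.imwrite('pics/s3c.png',cv2.resize(a[180:340,130:330],None,fx=4,fy=3.7,interpolation=2))
E
```

```text
at [ 0.5202 -0.2948  0.1486] lift [-0.1879 -0.3101  0.1486] psi 1.185 tilt [-0.004  0.002 -1.   ] clk 6.95 F [-0.2 -0.1 -1.1] gap 0.0464 q [ 0.44  0.61  0.06  1.66 -0.05  0.87  1.71]
wp 2
wp 5
24.3,-0.8,-0.1,-0,0,-0.002,50,
24.3,-0.9,-0.1,-0,0.001,-0.002,50,
23.7,0,-0,-0,-0,-0,50,
23.6,0,-0,-0,-0,-0,50,
23.7,0,-0,-0,-0,-0,50
```

View pics/s3c.png

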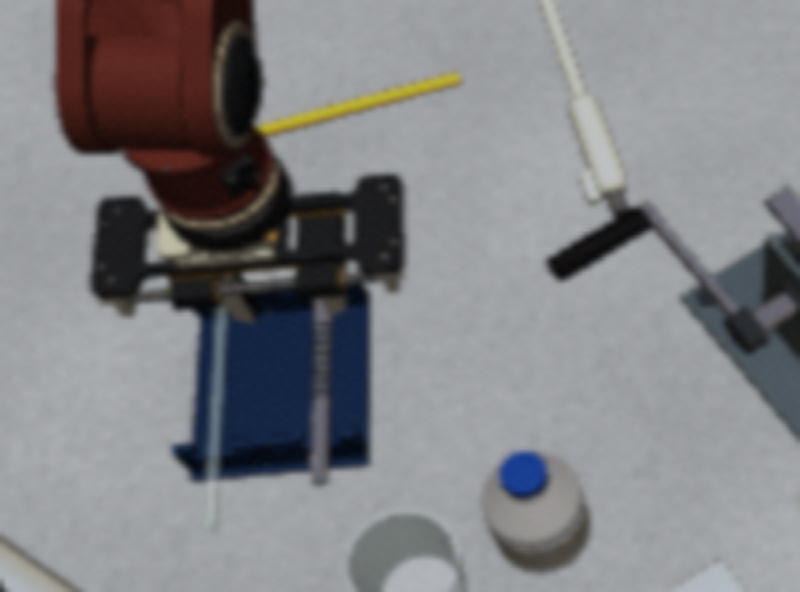

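Request:
apply_moves:
  deltas: [25,-1,0,0,0,0,50,25,-1,0,0,0,0,50,24,0,0,0,0,0,50,24,0,0,0,0,0,50,22,0,0,0,0,0,50,0,0,0,0,0,0,50,0,0,0,0,0,0,25]

```text
clock: 7.88
ee_pos: [0.5243, -0.2968, 0.0322]
tcp_rot: [0.587, -0.396, 0.586, 0.394]
ft_force: [-0.3, 0.6, -0.0]
finger_gap: 0.0402
```

```bash
python3 - <<'E'
from h import *
plan([])
E
```

```text
at [ 0.5243 -0.2968  0.0322] lift [-0.1841 -0.3128  0.0322] psi 1.1852 tilt [ 0.003 -0.002 -1.   ] clk 7.875 F [-0.3  0.6 -0. ] gap 0.0402 q [ 0.45  0.77  0.05  1.75 -0.06  0.63  1.72]
```

Request:
apply_moves:
  deltas: [3,0,0,0,0,0,25,0,0,0,0,0,0,0,0,0,0,0,0,0,0,0,0,0,0,0,0,0,0,0,0,0,0,0,0,0,0,0,0,0,0,0]
  grip_force: 30

```text
clock: 8.62
ee_pos: [0.5232, -0.2964, 0.028]
tcp_rot: [0.587, -0.395, 0.587, 0.395]
ft_force: [-0.9, -0.6, 3.2]
finger_gap: 0.0107
```

```bash
python3 - <<'E'
from h import *
plan([])
E
```

```text
at [ 0.5232 -0.2964  0.028 ] lift [-0.1852 -0.3122  0.028 ] psi 1.185 tilt [ 0. -0. -1.] clk 8.625 F [-0.9 -0.6  3.2] gap 0.0107 q [ 0.45  0.77  0.05  1.75 -0.06  0.62  1.72]
```

Request:
apply_moves:
  deltas: [-10,0,0,0,0,0,0,-30,0,0,0,0,0,0,-40,0,0,0,0,0,0,-45,0,0,0,0,0,0,-45,0,0,0,0,0,0,0,0,0,0,0,0,0]
  grip_force: 60

```text
clock: 9.38
ee_pos: [0.5251, -0.2973, 0.2019]
tcp_rot: [0.588, -0.398, 0.585, 0.392]
ft_force: [-0.7, 0.9, -1.7]
finger_gap: 0.0103
```

```bash
python3 - <<'E'
from h import *
plan([(W(-.088,-.06,.21),YAW,.05)],op=0)
snap('scene','s4'); a=cv2.imread('pics/s4.png'); cv2.imwrite('pics/s4c.png',cv2.resize(a[180:340,130:330],None,fx=4,fy=3.7,interpolation=2))
E
```

```text
at [ 0.5251 -0.2973  0.2019] lift [-0.1835 -0.3133  0.2019] psi 1.185 tilt [ 0.008 -0.004 -1.   ] clk 9.375 F [-0.7  0.9 -1.7] gap 0.0103 q [ 0.44  0.55  0.07  1.6  -0.04  0.98  1.7 ]
wp 7
-1.2,6.5,38.1,0.149,0.001,0.001,0,
-1.3,12,36.8,0.149,0,0.001,0,
-1.3,17.4,34.5,0.149,0.001,0.002,0,
-1.2,22.3,31.6,0.148,0,0.001,0,
-1.3,26.8,27.9,0.149,0.001,0.001,0,
-1.2,30.6,23.7,0.149,0,0.001,0,
-1.2,33.7,18.9,0.149,0.001,0.001,0
```

View pics/s4c.png

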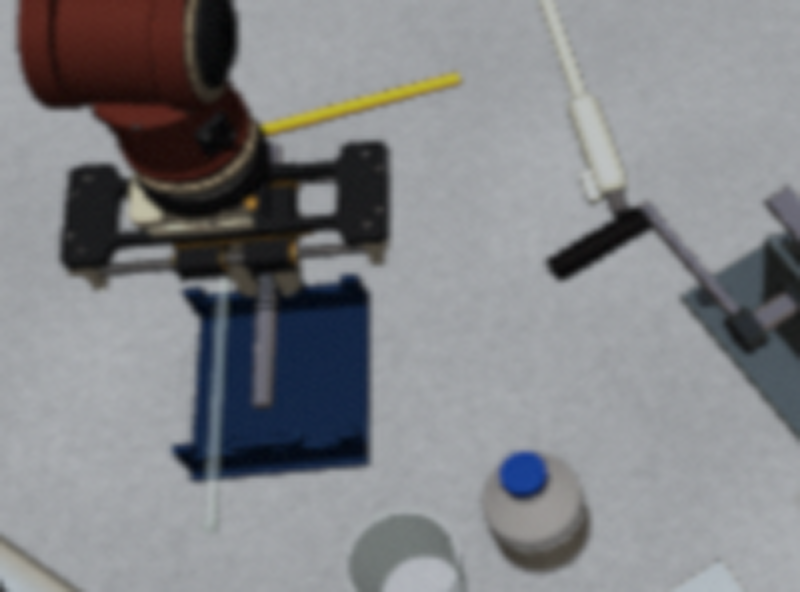

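The bar is held level and clear of the rest, and the glass rod hasn't moved.

Request:
apply_moves:
  deltas: [-1,6.5,38,0.149,0,0,0,-1,12,37,0.149,0,0,0,-1,17,35,0.149,0,0,0,-1,22,32,0.148,0,0,0,-1,27,28,0.149,0,0,0,-1,31,24,0.149,0,0,0,-1,34,19,0.149,0,0,0,0,0,0,0,0,0,0]

```text
clock: 10.42
ee_pos: [0.582, -0.0247, 0.2021]
tcp_rot: [0.703, -0.052, 0.707, 0.055]
ft_force: [-0.2, -0.6, -2.6]
finger_gap: 0.0103
```

```bash
python3 - <<'E'
from h import *
plan([(W(-.086,-.06,.18),YAW),(W(-.086,-.06,.134),YAW,.03)],op=0)
for n in('top','scene'):
    snap(n,n+'5')
a=cv2.imread('pics/top5.png'); b=cv2.imread('pics/scene5.png')
cv2.imwrite('pics/t5c.png',cv2.resize(a[110:220,280:440],None,fx=5,fy=5,interpolation=2))
cv2.imwrite('pics/s5c.png',cv2.resize(b[180:310,250:440],None,fx=4,fy=4,interpolation=2))
E
```

```text
at [ 0.582  -0.0247  0.2021] lift [-0.0882 -0.0516  0.2021] psi 0.1516 tilt [-0.005  0.003 -1.   ] clk 10.425 F [-0.2 -0.6 -2.6] gap 0.0103 q [-0.21  0.55  0.34  1.65 -0.21  0.99  0.36]
wp 1
wp 3
22.1,-8.5,2.2,0.009,-0.004,-0.004,0,
23,0,0,-0,-0,0,0,
23,0,0.1,-0,-0,0,0
```

View pics/t5c.png

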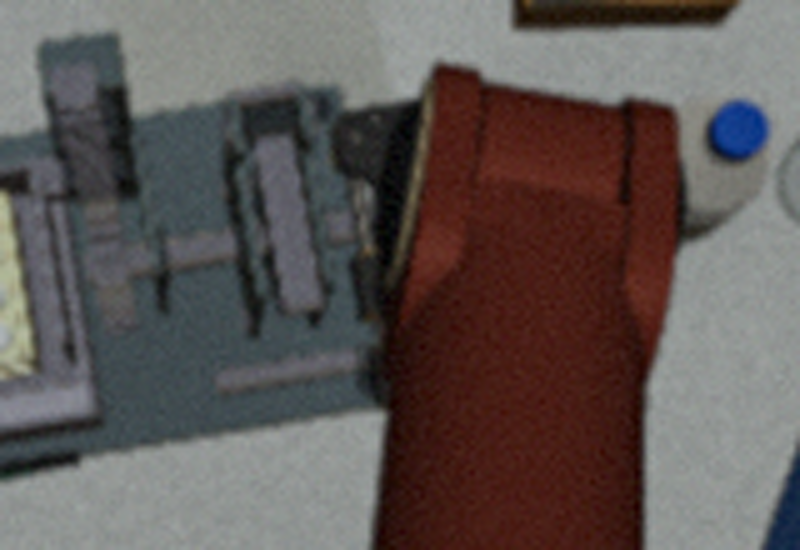

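View pics/s5c.png

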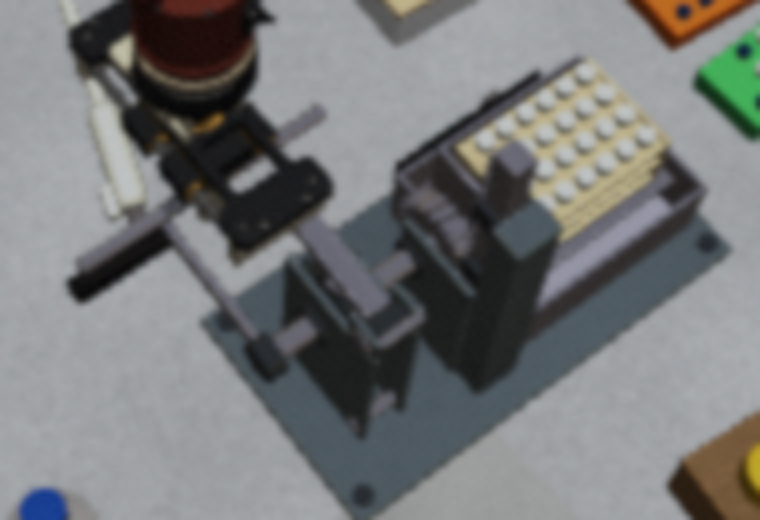

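```bash
python3 - <<'E'
from h import *
np.set_printoptions(precision=4,suppress=True)
for n in('top','scene'):
    d=np.load(f'pics/{n}5.npy');P=cloud(n,d).reshape(-1,3);L=np.array([Lf(p) for p in P])
    m=(L[:,2]>.2)&(L[:,2]<.25)&(abs(L[:,0]+.088)<.03)&(L[:,1]>-.0)&(L[:,1]<.09)
    A=L[m];print(n,len(A),A.mean(0),A.min(0),A.max(0))
    m=(abs(L[:,1])<.02)&(L[:,0]>-.07)&(L[:,0]<.03)&(L[:,2]>.165)&(L[:,2]<.2)
    A=L[m];print(n,'pawl',len(A),np.percentile(A,[1,50,99],axis=0),np.polyfit(A[:,0],A[:,2],1))
E
```

```text
top 104 [-0.091   0.0261  0.2255] [-0.0964  0.0002  0.2194] [-0.0846  0.0524  0.2297]
top pawl 282 [[-0.0559 -0.0168  0.1668]
 [-0.0132  0.0016  0.1858]
 [ 0.0295  0.0178  0.1919]] [-0.0738  0.1843]
scene 61 [-0.0862  0.0255  0.2244] [-0.0942  0.0053  0.2184] [-0.0809  0.0455  0.2288]
scene pawl 209 [[-0.0395 -0.013   0.1681]
 [-0.0036 -0.004   0.184 ]
 [ 0.0291  0.0075  0.1899]] [-0.0843  0.183 ]
```

Request:
apply_moves:
  deltas: [22,-10,0,0.009,-0.004,-0.004,0,22,0,0,0,0,0,0,21,0,0,0,0,0,0,0,0,0,0,0,0,0,0,0,0,0,0,0,0]

```text
clock: 11.15
ee_pos: [0.5845, -0.042, 0.1401]
tcp_rot: [0.707, -0.048, 0.704, 0.045]
ft_force: [0.2, 0.1, -1.2]
finger_gap: 0.01
```

```bash
python3 - <<'E'
from h import *
plan([(W(-.048,-.062,.137),YAW,.02)],op=0)
E
```

```text
at [ 0.5845 -0.042   0.1401] lift [-0.0882 -0.0691  0.1401] psi 0.1324 tilt [ 0.005 -0.004 -1.   ] clk 11.15 F [ 0.2  0.1 -1.2] gap 0.01 q [-0.17  0.62  0.33  1.72 -0.25  0.84  0.4 ]
wp 3
1.1,2.5,13.4,-0.004,0.001,0.002,0,
1.1,2.5,13.4,-0.003,0.002,0.001,0,
1,2.4,13.4,-0.004,0.001,0.002,0
```

Request:
apply_moves:
  deltas: [1,2.5,13,-0.004,0,0,0,1,2.5,13,-0.004,0,0,0,1,2.5,13,-0.003,0,0,0,0,0,0,0,0,0,0]

```text
clock: 11.65
ee_pos: [0.6232, -0.0267, 0.1365]
tcp_rot: [0.707, -0.053, 0.703, 0.051]
ft_force: [0.8, 0.2, -1.3]
finger_gap: 0.0105
```

```bash
python3 - <<'E'
from h import *
plan([],op=0)
for n in('top','scene'):
    snap(n,n+'6')
a=cv2.imread('pics/top6.png'); b=cv2.imread('pics/scene6.png')
cv2.imwrite('pics/t6c.png',cv2.resize(a[110:220,280:440],None,fx=5,fy=5,interpolation=2))
cv2.imwrite('pics/s6c.png',cv2.resize(b[180:310,250:440],None,fx=4,fy=4,interpolation=2))
E
```

```text
at [ 0.6232 -0.0267  0.1365] lift [-0.0477 -0.0595  0.1365] psi 0.147 tilt [ 0.005 -0.003 -1.   ] clk 11.65 F [ 0.8  0.2 -1.3] gap 0.0105 q [-0.18  0.67  0.32  1.61 -0.25  0.89  0.38]
```

View pics/t6c.png

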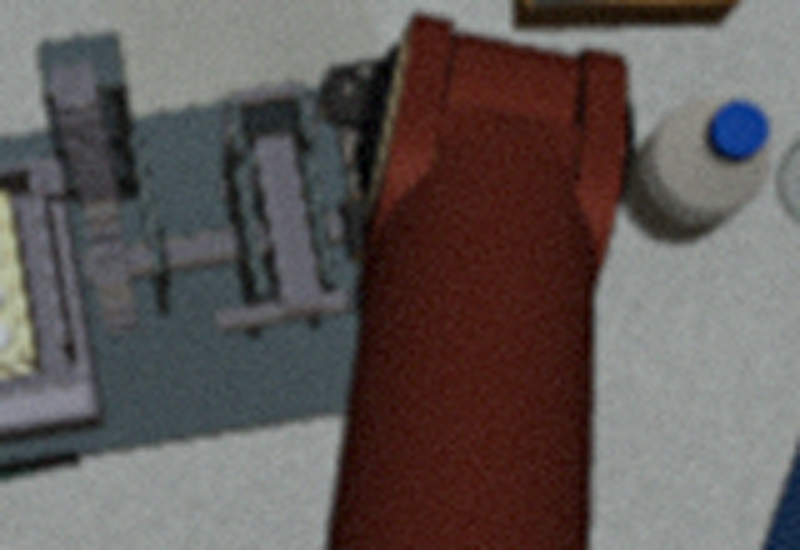

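View pics/s6c.png

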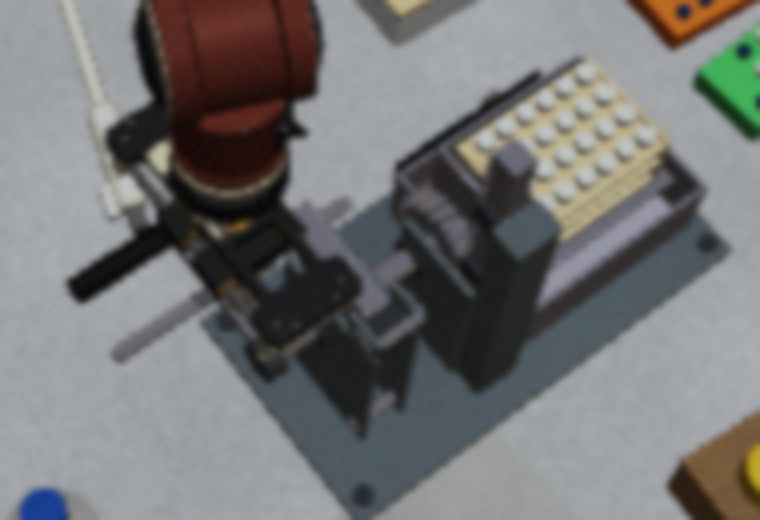

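```bash
python3 - <<'E'
from h import *
np.set_printoptions(precision=4,suppress=True)
for n in('top','scene'):
    d=np.load(f'pics/{n}6.npy');P=cloud(n,d).reshape(-1,3);L=np.array([Lf(p) for p in P])
    for ya,yb in((.014,.045),(-.035,-.014)):
        m=(L[:,2]>.148)&(L[:,2]<.175)&(abs(L[:,0]+.05)<.02)&(L[:,1]>ya)&(L[:,1]<yb)
        A=L[m]
        if len(A):print(n,'bar',len(A),A.mean(0),np.percentile(A,[5,95],axis=0))
    m=(abs(L[:,1])<.008)&(L[:,0]>-.07)&(L[:,0]<.03)&(L[:,2]>.172)&(L[:,2]<.2)
    A=L[m];print(n,'pawl',len(A),np.percentile(A,[1,50,99],axis=0),np.polyfit(A[:,0],A[:,2],1))
a=cv2.imread('pics/top6.png');cv2.imwrite('pics/t6d.png',cv2.resize(a[125:185,315:365],None,fx=10,fy=10,interpolation=2))
for x in(-.054,-.0477): print(proj('top',W(x,0,.187)),proj('top',W(x-.006,0,.155)))
E
```

```text
top bar 65 [-0.0478  0.0279  0.1592] [[-0.0554  0.0161  0.1551]
 [-0.0331  0.0425  0.1632]]
top bar 38 [-0.0458 -0.0201  0.1596] [[-0.055  -0.0274  0.1554]
 [-0.033  -0.0143  0.1632]]
top pawl 207 [[-0.056  -0.0076  0.1808]
 [-0.0151  0.0001  0.1863]
 [ 0.0286  0.0078  0.191 ]] [-0.0643  0.1851]
scene bar 32 [-0.0457  0.0288  0.1584] [[-0.0516  0.0181  0.1536]
 [-0.0417  0.0382  0.1623]]
scene bar 9 [-0.0337 -0.0215  0.1568] [[-0.0379 -0.0235  0.1498]
 [-0.0305 -0.0193  0.161 ]]
scene pawl 121 [[-0.0502 -0.0073  0.1783]
 [-0.0188  0.0017  0.1857]
 [ 0.0284  0.0076  0.1917]] [-0.0851  0.1841]
[340.5475 170.9445] [340.2802 175.2687]
[340.1182 168.5274] [339.8647 172.9261]
```

View pics/t6d.png

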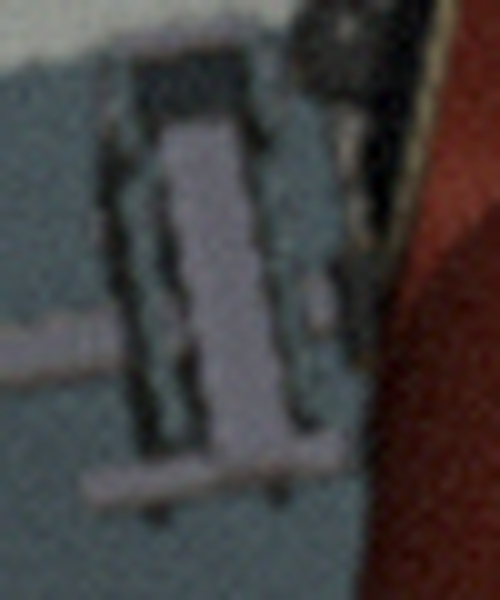

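```bash
cat >> h.py <<'E'
def TP(th,r,y=-.061): return W((48-r*np.cos(th)-12*np.sin(th))/1000,y,(175+r*np.sin(th)-12*np.cos(th)-18)/1000)
E
python3 - <<'E'
from h import *
ths=np.r_[.08,.2,.33,.46,.6,.73,.86,1.0,1.13,1.26]
rs=np.interp(ths,[.08,.3,1.0],[96,94,85])
plan([(TP(t,r),YAW) for t,r in zip(ths,rs)],op=0)
E
```

```text
at [ 0.6218 -0.0278  0.1365] lift [-0.0493 -0.0604  0.1365] psi 0.1453 tilt [ 0.004 -0.004 -1.   ] clk 11.75 F [ 0.1  0.2 -2. ] gap 0.0102 q [-0.18  0.67  0.32  1.62 -0.25  0.89  0.38]
wp 1
wp 2
wp 3
wp 4
wp 5
wp 6
wp 7
wp 8
wp 9
wp 10
-16.2,-0.6,0.7,0.002,0.003,0.004,0,
-11.4,-0.1,1.3,0,-0,0,0,
-11.9,0,2.9,0,-0,0,0,
-11.1,0,4.8,0,-0,0,0,
-10.9,0,6.5,0,-0,0,0,
-9.1,0,7.2,0,-0,0,0,
-7.9,0,8.2,0,-0,0,0,
-7,0,9.8,0,-0,0,0,
-6.8,0,8.9,0,-0,0,0,
-5.5,0,9.7,0,-0,0,0
```

Request:
apply_moves:
  deltas: [-8,0,1,0,0,0,0,-8,0,1,0,0,0,0,-11,0,1.5,0,0,0,0,-12,0,3,0,0,0,0,-11,0,5,0,0,0,0,-11,0,6.5,0,0,0,0,0,0,0,0,0,0,0]

```text
clock: 12.62
ee_pos: [0.641, -0.0248, 0.199]
tcp_rot: [0.708, -0.053, 0.703, 0.05]
ft_force: [0.4, -0.0, -2.5]
finger_gap: 0.0104
```

```bash
python3 - <<'E'
from h import *
ths=np.r_[.73,.86,1.0,1.13,1.26,1.39,1.52,1.65,1.78,1.9]
rs=np.interp(ths,[.08,.3,1.0],[96,94,85])
plan([(TP(t,r),YAW) for t,r in zip(ths,rs)],op=0)
for n in('scene',):
    snap(n,n+'7')
b=cv2.imread('pics/scene7.png')
cv2.imwrite('pics/s7c.png',cv2.resize(b[180:310,250:440],None,fx=4,fy=4,interpolation=2))
E
```

```text
at [ 0.641  -0.0248  0.199 ] lift [-0.0299 -0.0602  0.199 ] psi 0.1455 tilt [ 0.008 -0.003 -1.   ] clk 12.625 F [ 0.4 -0.  -2.5] gap 0.0104 q [-0.19  0.63  0.34  1.49 -0.23  1.05  0.35]
wp 1
wp 2
wp 3
wp 4
wp 5
wp 6
wp 7
wp 8
wp 9
wp 10
-8,-0.8,4,0.002,0.007,0.005,0,
-7.9,-0,8.2,0,0,-0,0,
-7.1,-0,9.7,0,0,-0,0,
-6.7,-0,8.9,0,0,-0,0,
-5.5,-0.1,9.7,0,0,-0,0,
-4.2,0,10.4,0,0,-0,0,
-2.8,0,10.8,0,0,-0,0,
-1.4,0,11,0,0,-0,0,
0,0,11.2,0,0,-0,0,
1.4,0,10.2,0,0,-0,0
```

View pics/s7c.png

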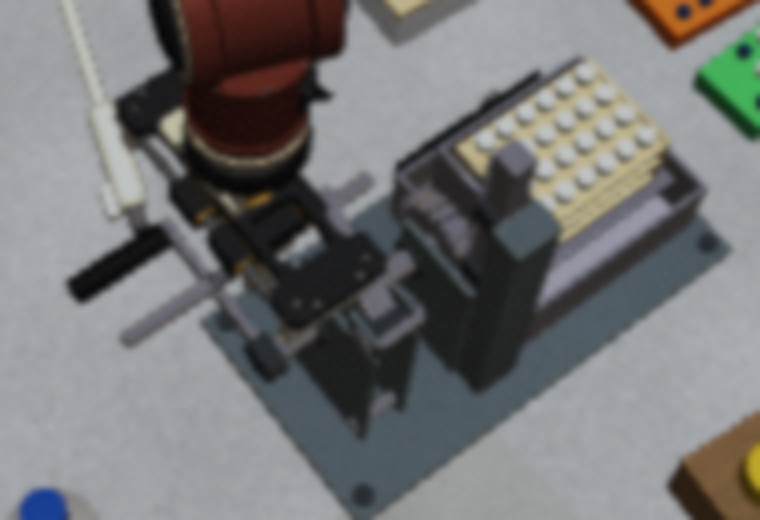

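The pawl is riding up on the bar, with its tongue above the bar at about (345,205). I'll continue the throw.

Request:
apply_moves:
  deltas: [-8,0,5,0,0,0,0,-8,0,8,0,0,0,0,-7,0,10,0,0,0,0,-7,0,9,0,0,0,0,-5.5,0,10,0,0,0,0,-4,0,10,0,0,0,0,-3,0,11,0,0,0,0,-1,0,11,0,0,0,0,0,0,11,0,0,0,0,1,0,10,0,0,0,0]

```text
clock: 13.92
ee_pos: [0.7344, -0.0108, 0.2412]
tcp_rot: [0.707, -0.053, 0.703, 0.05]
ft_force: [0.3, 0.6, -1.5]
finger_gap: 0.0102
```

```bash
python3 - <<'E'
from h import *
plan([],op=0)
for n in('scene',):
    snap(n,n+'8')
b=cv2.imread('pics/scene8.png')
cv2.imwrite('pics/s8c.png',cv2.resize(b[180:310,250:440],None,fx=4,fy=4,interpolation=2))
E
```

```text
at [ 0.7344 -0.0108  0.2412] lift [ 0.0646 -0.0596  0.2412] psi 0.1454 tilt [ 0.006 -0.003 -1.   ] clk 13.925 F [ 0.3  0.6 -1.5] gap 0.0102 q [-0.17  0.76  0.34  1.1  -0.24  1.31  0.29]
```

View pics/s8c.png

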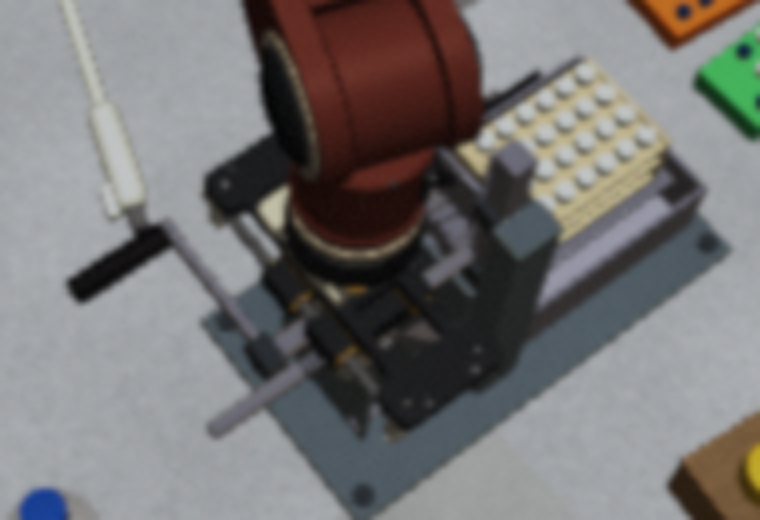

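Request:
apply_moves:
  deltas: [0,0,5,0,0,0,0,0,0,0,0,0,0,0,-15,0,-15,0,0,0,0,-15,0,-30,0,0,0,0,-10,-10,-40,0,0,0,0,0,-20,-40,0,0,0,0,0,-20,-30,0,0,0,0,0,0,0,0,0,0,0]

```text
clock: 14.98
ee_pos: [0.5891, -0.086, 0.283]
tcp_rot: [0.707, -0.051, 0.703, 0.047]
ft_force: [0.4, 0.2, -1.3]
finger_gap: 0.0106
```

```bash
python3 - <<'E'
from h import *
plan([((.5232,-.2964,.15),1.185,.05),((.5232,-.2964,.07),1.185,.03)],op=0)
for n in('scene',):
    snap(n,n+'9')
b=cv2.imread('pics/scene9.png')
cv2.imwrite('pics/s9c.png',cv2.resize(b[160:310,200:440],None,fx=3.3,fy=3.3,interpolation=2))
E
```

```text
at [ 0.5891 -0.086   0.283 ] lift [-0.09   -0.1133  0.283 ] psi 0.1387 tilt [ 0.006 -0.005 -1.   ] clk 14.975 F [ 0.4  0.2 -1.3] gap 0.0106 q [-0.13  0.49  0.38  1.51 -0.18  1.17  0.42]
wp 7
wp 10
19.1,-28.4,-13.6,-0.149,0,0.001,0,
19.1,-26,-17.6,-0.15,0.001,0.001,0,
19,-23.2,-21.3,-0.149,-0,0.001,0,
19.1,-19.7,-24.5,-0.15,-0,0.002,0,
19,-15.9,-27.2,-0.149,0,0.001,0,
18.9,-11.7,-29.3,-0.15,0.001,0.001,0,
19.1,-7.2,-30.6,-0.149,-0,0.001,0,
26.7,0,-0,-0,-0,-0,0,
26.6,0,-0,-0,-0,-0,0,
26.7,0,-0,-0,-0,-0,0
```

View pics/s9c.png

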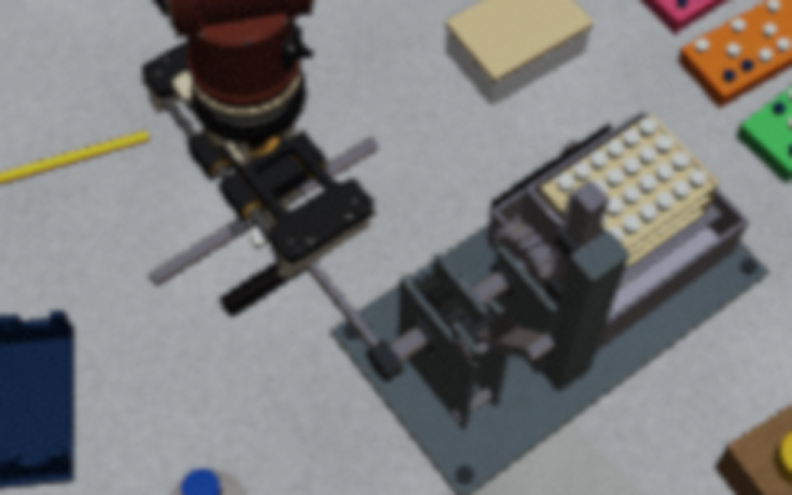

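The pawl lies thrown back at (525,340), behind the ears. Taking the bar back to the rest.

Request:
apply_moves:
  deltas: [15,-28,-14,-0.149,0,0,0,15,-26,-18,-0.149,0,0,0,15,-23,-21,-0.149,0,0,0,15,-20,-25,-0.15,0,0,0,15,-16,-27,-0.15,0,0,0,15,-12,-29,-0.15,0,0,0,15,-7,-31,-0.149,0,0,0,25,0,0,0,0,0,0,25,0,0,0,0,0,0,0,0,0,0,0,0,0]

```text
clock: 16.27
ee_pos: [0.5267, -0.2917, 0.1243]
tcp_rot: [0.585, -0.398, 0.585, 0.397]
ft_force: [0.6, -0.1, -1.5]
finger_gap: 0.0103
```

```bash
python3 - <<'E'
from h import *
np.set_printoptions(precision=4,suppress=True)
plan([((.5232,-.2964,.09),1.185,.03),((.5232,-.2964,.032),1.185,.03)],op=0)
for n in('top','scene'):
    im,d=snap(n,n+'10'); P=cloud(n,d).reshape(-1,3)
    z=bot.get_state()['ee_pos'][2]+.018
    m=(abs(P[:,2]-z-.003)<.012)&(abs(P[:,0]-.523)<.14)&(abs(P[:,1]+.296)<.1)
    u=(P[:,:2]-[.523,-.296]); al=u@[np.cos(.386),-np.sin(.386)]; ac=u@[np.sin(.386),np.cos(.386)]
    for s in(1,-1):
        k=m&(abs(ac)<.03)&(s*al>.04); A=P[k]
        if len(A)>5: print(n,s,len(A),'ac',ac[k].mean(),'al end',np.percentile(s*al[k],98),'z',A[:,2].mean(), np.polyfit(al[k],ac[k],1))
b=cv2.imread('pics/scene10.png')
cv2.imwrite('pics/s10c.png',cv2.resize(b[180:340,130:330],None,fx=4,fy=3.7,interpolation=2))
E
```

```text
at [ 0.5267 -0.2917  0.1243] lift [-0.1811 -0.308   0.1243] psi 1.1925 tilt [ 0.002 -0.001 -1.   ] clk 16.275 F [ 0.6 -0.1 -1.5] gap 0.0103 q [ 0.42  0.64  0.08  1.68 -0.06  0.82  1.72]
wp 2
wp 4
17.2,0.8,-2.8,0.004,-0,0.001,0,
17.1,0.7,-2.9,0.003,-0,0.001,0,
29,0,0,0,-0,-0,0,
29,0,0.1,0,-0,-0,0 

top 1 61 ac 0.008680480015249355 al end 0.09453109199821909 z 0.148151186788412 [-0.0033  0.0089]
top -1 113 ac 0.007639553678962601 al end 0.1020333556827419 z 0.1470099201253381 [0.0013 0.0077]
scene 1 114 ac 0.006744001473577867 al end 0.10191011689120662 z 0.1478384447622253 [0.003  0.0065]
```

View pics/s10c.png

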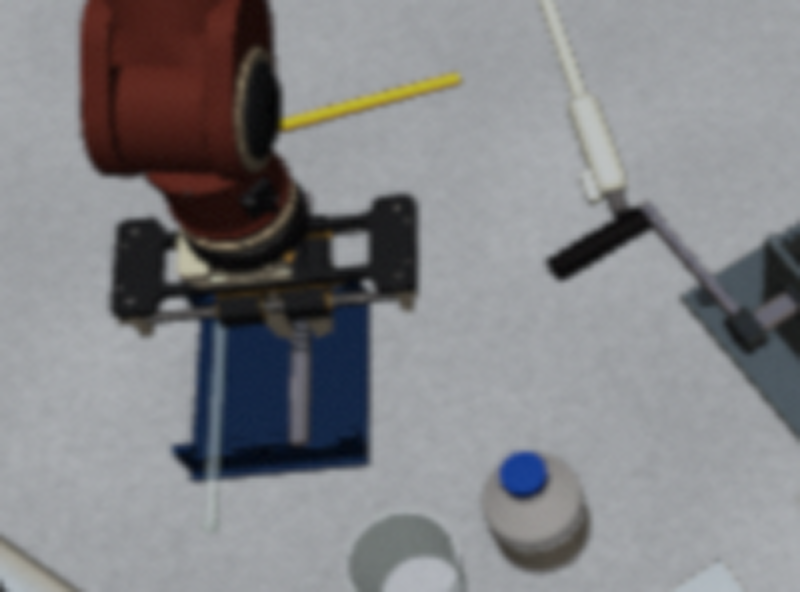

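The bar is still straight in the grip. Lowering it into its notches.

Request:
apply_moves:
  deltas: [17,1,-3,0.004,0,0,0,17,1,-3,0.004,0,0,0,0,0,0,0,0,0,0]

```text
clock: 16.75
ee_pos: [0.5212, -0.298, 0.0898]
tcp_rot: [0.587, -0.395, 0.587, 0.393]
ft_force: [-0.3, -0.3, -2.0]
finger_gap: 0.0101
```

```bash
python3 - <<'E'
from h import *
plan([((.5232,-.2964,.03),1.185,.03)],op=0)
E
```

```text
at [ 0.5212 -0.298   0.0898] lift [-0.1874 -0.3135  0.0898] psi 1.1821 tilt [ 0.    -0.002 -1.   ] clk 16.75 F [-0.3 -0.3 -2. ] gap 0.0101 q [ 0.43  0.68  0.08  1.72 -0.07  0.74  1.73]
wp 2
29.9,-0.6,1.2,-0.001,-0.001,0.001,0,
29.9,-0.6,1.1,-0.002,-0,0,0
```

Request:
apply_moves:
  deltas: [22,-0.5,1,-0.001,0,0,0,22,-0.5,1,-0.001,0,0,0,10,0,0,0,0,0,0,4,0,0,0,0,0,0,3,0,0,0,0,0,0,0,0,0,0,0,0,0]

```text
clock: 17.5
ee_pos: [0.5252, -0.2972, 0.0312]
tcp_rot: [0.587, -0.397, 0.586, 0.393]
ft_force: [1.2, -0.7, -1.2]
finger_gap: 0.0103
```

```bash
python3 - <<'E'
from h import *
plan([],op=0)
E
```

```text
at [ 0.5252 -0.2972  0.0312] lift [-0.1833 -0.3133  0.0312] psi 1.1849 tilt [ 0.005 -0.004 -1.   ] clk 17.5 F [ 1.2 -0.7 -1.2] gap 0.0103 q [ 0.44  0.77  0.07  1.75 -0.08  0.62  1.73]
```

Request:
apply_moves:
  deltas: [2.5,0,0,0,0,0,0,0.5,0,0,0,0,0,0,0,0,0,0,0,0,8,0,0,0,0,0,0,20,0,0,0,0,0,0,45,0,0,0,0,0,0,45,0,0,0,0,0,0,45,-20,0,0,0,0,0,45,-40,0,0,0,0,0,45,-50,0,0,0,0,0,45]
  grip_force: 30

```text
clock: 18.75
ee_pos: [0.5237, -0.2961, 0.138]
tcp_rot: [0.587, -0.396, 0.586, 0.394]
ft_force: [0.7, -0.6, -0.9]
finger_gap: 0.042
```

Request:
apply_moves:
  deltas: [-50,0,0,0,0,0,50]

```text
clock: 18.88
ee_pos: [0.524, -0.2963, 0.1891]
tcp_rot: [0.587, -0.397, 0.586, 0.393]
ft_force: [1.1, -0.2, 1.3]
finger_gap: 0.046
```

```bash
python3 - <<'E'
from h import *
g=W(-.1215,-.102,0)
plan([((g[0],g[1],.19),YAW,.05),((g[0],g[1],.097),YAW,.03)],op=50)
snap('scene','scene11');b=cv2.imread('pics/scene11.png')
cv2.imwrite('pics/s11c.png',cv2.resize(b[180:340,130:330],None,fx=4,fy=3.7,interpolation=2))
E
```

```text
at [ 0.524  -0.2963  0.1891] lift [-0.1844 -0.3122  0.1891] psi 1.185 tilt [ 0.004 -0.003 -1.   ] clk 18.875 F [ 1.1 -0.2  1.3] gap 0.046 q [ 0.42  0.57  0.09  1.62 -0.06  0.96  1.72]
wp 7
wp 11
-0.2,7.4,30.5,0.149,0,0.001,50,
-0.2,11.8,29,0.149,0,0,50,
-0.2,16,26.9,0.149,0.001,0.001,50,
-0.2,19.8,24.3,0.148,-0,0.001,50,
-0.2,23.2,21.1,0.149,-0,0.001,50,
-0.1,26.1,17.4,0.149,0,0.001,50,
-0.2,28.3,13.3,0.149,0,0,50,
23.3,0,0,0,0,0,50,
23.2,0,0,0,0,0,50,
23.3,0.1,0,0,0,0,50 

23.2,-0,0,0,0,0,50
```

View pics/s11c.png

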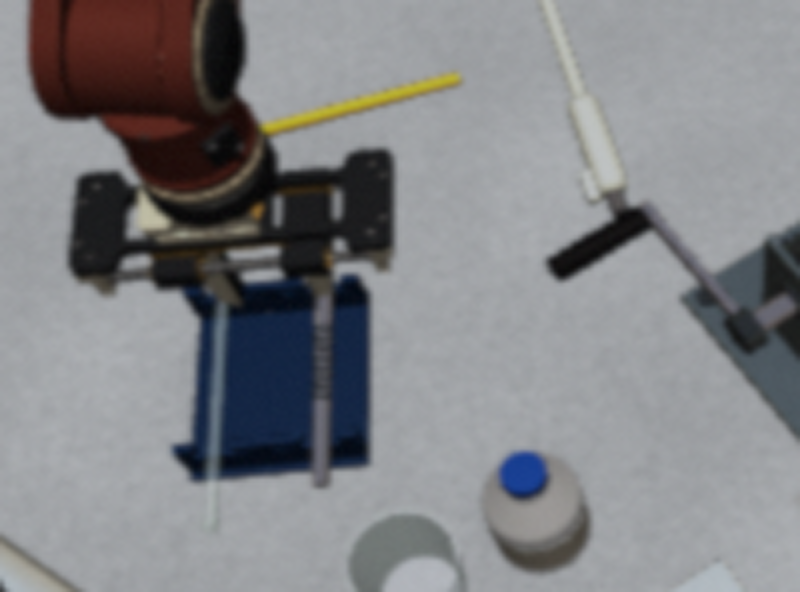

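The bar is back in its notches, with its near end at the same place as before, and the glass rod hasn't moved. Now for the lever.

Request:
apply_moves:
  deltas: [0,7,30,0.149,0,0,50,0,12,29,0.149,0,0,50,0,16,27,0.149,0,0,50,0,20,24,0.148,0,0,50,0,23,21,0.149,0,0,50,0,26,17,0.149,0,0,50,0,28,13,0.149,0,0,50,0,0,0,0,0,0,50]

```text
clock: 19.92
ee_pos: [0.5561, -0.0771, 0.1866]
tcp_rot: [0.706, -0.054, 0.704, 0.052]
ft_force: [-0.4, 0.2, 0.3]
finger_gap: 0.0463
```

```bash
python3 - <<'E'
from h import *
g=W(-.1210,-.102,0)
plan([((g[0],g[1],.18),YAW,.05),((g[0],g[1],.097),YAW,.03)],op=50)
E
```

```text
at [ 0.5561 -0.0771  0.1866] lift [-0.1213 -0.0998  0.1866] psi 0.15 tilt [ 0.004 -0.002 -1.   ] clk 19.925 F [-0.4  0.2  0.3] gap 0.0463 q [-0.15  0.53  0.38  1.74 -0.24  0.91  0.48]
wp 1
wp 4
6.6,-2.2,0.3,0.007,0.004,0.002,50,
27.7,0,0,0,-0,0,50,
27.6,0,0,0,-0,0,50,
27.7,0,0,0,-0,0,50
```

Request:
apply_moves:
  deltas: [20,-2,0,0.007,0.003,0,50,25,0,0,0,0,0,50,25,0,0,0,0,0,50,18,0,0,0,0,0,50,0,0,0,0,0,0,50,0,0,0,0,0,0,15,0,0,0,0,0,0,5,0,0,0,0,0,0,5,0,0,0,0,0,0,5]
  grip_force: 25

```text
clock: 21.05
ee_pos: [0.5568, -0.0833, 0.0999]
tcp_rot: [0.706, -0.05, 0.704, 0.047]
ft_force: [0.1, -1.0, 2.5]
finger_gap: 0.0215
```

```bash
python3 - <<'E'
from h import *
p=bot.get_state()['ee_pos']
zc=.019+0
def C(a): return W(-.1215+.12*(1-np.cos(a)),-.102,p[2]+.12*np.sin(a))
plan([(C(a),YAW) for a in np.arange(.1,1.5,.1)],op=5)
E
```

```text
at [ 0.5568 -0.0833  0.0999] lift [-0.1216 -0.1061  0.0999] psi 0.1364 tilt [ 0.003 -0.004 -1.   ] clk 21.05 F [ 0.1 -1.   2.5] gap 0.0215 q [-0.1   0.64  0.33  1.82 -0.3   0.72  0.53]
wp 1
wp 2
wp 3
wp 4
wp 5
wp 6
wp 7
wp 8
wp 9
wp 10
wp 11
wp 12
wp 13
wp 14
-12,4,0.7,-0.007,0.002,0.005,5,
-11.9,0,1.8,0,0,-0,5,
-11.6,0,2.9,0,0,-0,5,
-11.2,0,4.2,0,0,-0,5,
-10.8,0,5.2,0,0,-0,5,
-10.3,0,6.3,0,0,-0,5,
-9.5,0,7.2,0,0,-0,5,
-8.8,0,8.2,0,0,-0,5,
-7.9,0,9,0,0,-0,5,
-7,0,9.8,0,0,-0,5 

-5.9,0,10.4,0,0,-0,5,
-4.9,0,10.9,0,0,-0,5,
-3.8,0,11.4,0,0,-0,5,
-2.6,0,11.7,0,0,-0,5
```

Request:
apply_moves:
  deltas: [-6,0,0,0,0,0,5,-6,0,0.7,0,0,0,5,-12,0,1.8,0,0,0,5,-11.6,0,3,0,0,0,5,-11.2,0,4,0,0,0,5,-10.8,0,5,0,0,0,5,-10.3,0,6.3,0,0,0,5,-9.5,0,7.2,0,0,0,5,-8.8,0,8.2,0,0,0,5,0,0,0,0,0,0,5]

```text
clock: 22.3
ee_pos: [0.5863, -0.0791, 0.1864]
tcp_rot: [0.701, -0.048, 0.71, 0.047]
ft_force: [-11.4, -2.4, 2.9]
finger_gap: 0.021
```

```bash
python3 - <<'E'
from h import *
zg=.0968
p=bot.get_state()['ee_pos'];l=Lf(p);a=np.arctan2(p[2]-zg-.000,-(l[0]+.0015));print('a',a,np.hypot(p[2]-zg,l[0]+.0015))
def C(a): return W(-.1215+.12*(1-np.cos(a)),l[1],.0968+.12*np.sin(a))
plan([(C(a),YAW) for a in np.r_[np.arange(a+.1,1.47,.1),1.47]],op=5)
E
```

```text
a 0.782096362942866 0.1271562780928417
at [ 0.5863 -0.0791  0.1864] lift [-0.0917 -0.1061  0.1864] psi 0.1346 tilt [-0.011 -0.003 -1.   ] clk 22.3 F [-11.4  -2.4   2.9] gap 0.021 q [-0.14  0.58  0.38  1.64 -0.25  0.98  0.46]
wp 1
wp 2
wp 3
wp 4
wp 5
wp 6
wp 7
-3.2,0.1,13.9,-0.008,-0.012,0.002,5,
-7.1,0,9.6,-0,0,-0,5,
-6.2,0,10.3,-0,0,-0,5,
-5.1,0,10.9,-0,0,-0,5,
-4,0,11.3,-0,0,-0,5,
-2.8,0,11.7,-0,0,-0,5,
-1.5,0,10.4,-0,0,-0,5
```

Request:
apply_moves:
  deltas: [-4,0,12,0,0,0,5,-7,0,10,0,0,0,5,-6,0,10.3,0,0,0,5,-5,0,11,0,0,0,5,-4,0,11.3,0,0,0,5,-3,0,11.7,0,0,0,5,0,0,0,0,0,0,5]

```text
clock: 23.18
ee_pos: [0.6587, -0.0698, 0.2224]
tcp_rot: [0.708, -0.05, 0.703, 0.046]
ft_force: [-7.5, -1.3, 16.5]
finger_gap: 0.0213
```

```bash
python3 - <<'E'
from h import *
zg=.0968
p=bot.get_state()['ee_pos'];l=Lf(p);a=np.arctan2(p[2]-zg,-(l[0]+.0015));print('a',a,np.hypot(p[2]-zg,l[0]+.0015))
def C(a): return W(-.1215+.12*(1-np.cos(a)),l[1],.0968+.12*np.sin(a))
plan([(C(1.47),YAW)],op=5)
E
```

```text
a 1.4337850142655726 0.12678480452974183
at [ 0.6587 -0.0698  0.2224] lift [-0.0188 -0.1072  0.2224] psi 0.1362 tilt [ 0.008 -0.004 -1.   ] clk 23.175 F [-7.5 -1.3 16.5] gap 0.0213 q [-0.14  0.65  0.39  1.39 -0.25  1.14  0.41]
wp 1
6.2,0.1,5.2,-0.007,0.007,0.005,5
```

Request:
apply_moves:
  deltas: [2,0,5,0,0,0,5,1,0,4,0,0,0,5,0,0,0,0,0,0,5]

```text
clock: 23.55
ee_pos: [0.6617, -0.0695, 0.222]
tcp_rot: [0.704, -0.049, 0.707, 0.046]
ft_force: [-22.4, -0.1, 32.4]
finger_gap: 0.0212
```

```bash
python3 - <<'E'
from h import *
plan([])
np.set_printoptions(precision=4,suppress=True)
snap('scene','scene12');b=cv2.imread('pics/scene12.png')
cv2.imwrite('pics/s12c.png',cv2.resize(b[160:310,220:440],None,fx=3.6,fy=3.6,interpolation=2))
E
```

```text
at [ 0.6617 -0.0695  0.222 ] lift [-0.0158 -0.1074  0.222 ] psi 0.1343 tilt [-0.004 -0.003 -1.   ] clk 23.55 F [-22.4  -0.1  32.4] gap 0.0212 q [-0.14  0.66  0.39  1.37 -0.25  1.16  0.41]
```

View pics/s12c.png

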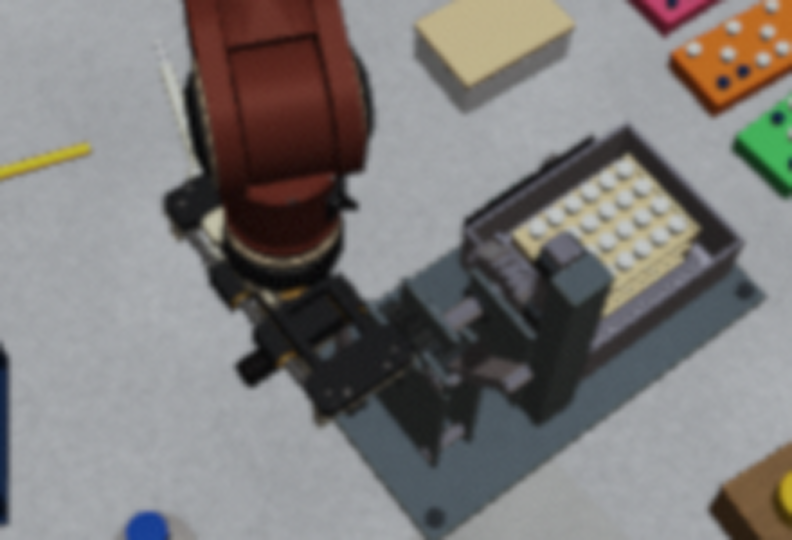

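The tubes are down and the pawl is still over, at (500,375). The grip sits at x ≈ -14.3 mm, which matches 1.45 rad, and the rising force shows it is on the stop. I'll relax the push, let go and move clear.

Request:
apply_moves:
  deltas: [-4,0,-2,0,0,0,5,0,0,0,0,0,0,5]

```text
clock: 23.85
ee_pos: [0.6616, -0.0695, 0.2222]
tcp_rot: [0.705, -0.049, 0.706, 0.046]
ft_force: [-12.9, -0.2, 17.3]
finger_gap: 0.0214
```

Request:
apply_moves:
  deltas: [0,0,0,0,0,0,30,0,0,0,0,0,0,50,0,0,0,0,0,0,50,0,0,0,0,0,0,50,-30,0,0,0,0,0,50,-50,0,0,0,0,0,50,0,0,-50,0,0,0,50,0,0,-50,0,0,0,50,0,0,-50,0,0,0,50,0,0,0,0,0,0,50]

```text
clock: 25.1
ee_pos: [0.5121, -0.0887, 0.2956]
tcp_rot: [0.705, -0.048, 0.706, 0.046]
ft_force: [0.3, 1.4, -0.3]
finger_gap: 0.0466
```

```bash
python3 - <<'E'
from h import *
plan([])
np.set_printoptions(precision=4,suppress=True)
for n in('scene','top'):
    im,d=snap(n,n+'13')
    P=cloud(n,d).reshape(-1,3);L=np.array([Lf(p) for p in P])
    m=(L[:,2]>.215)&(L[:,2]<.26)&(abs(L[:,0]+.015)<.04)&(L[:,1]<-.07)&(L[:,1]>-.15)
    A=L[m];print(n,'grip',len(A),A.mean(0) if len(A) else '')
    m=(L[:,2]>.12)&(L[:,1]<-.05)&(L[:,1]>-.15)&(L[:,0]>-.15)&(L[:,0]<.05)&(L[:,2]<.26);A=L[m];print(len(A),A.mean(0) if len(A) else '')
b=cv2.imread('pics/scene13.png')
cv2.imwrite('pics/s13c.png',cv2.resize(b[160:310,220:440],None,fx=3.6,fy=3.6,interpolation=2))
cv2.imwrite('pics/s13d.png',cv2.resize(b[220:340,150:300],None,fx=4.5,fy=4.5,interpolation=2))
E
```

```text
at [ 0.5121 -0.0887  0.2956] lift [-0.1665 -0.1051  0.2956] psi 0.1328 tilt [-0.001 -0.002 -1.   ] clk 25.1 F [ 0.3  1.4 -0.3] gap 0.0466 q [-0.18  0.36  0.43  1.68 -0.16  1.13  0.43]
scene grip 267 [-0.012  -0.1104  0.2411]
432 [-0.0084 -0.0934  0.2144]
top grip 270 [-0.0196 -0.1069  0.2431]
404 [-0.0175 -0.0914  0.2251]
```

View pics/s13c.png

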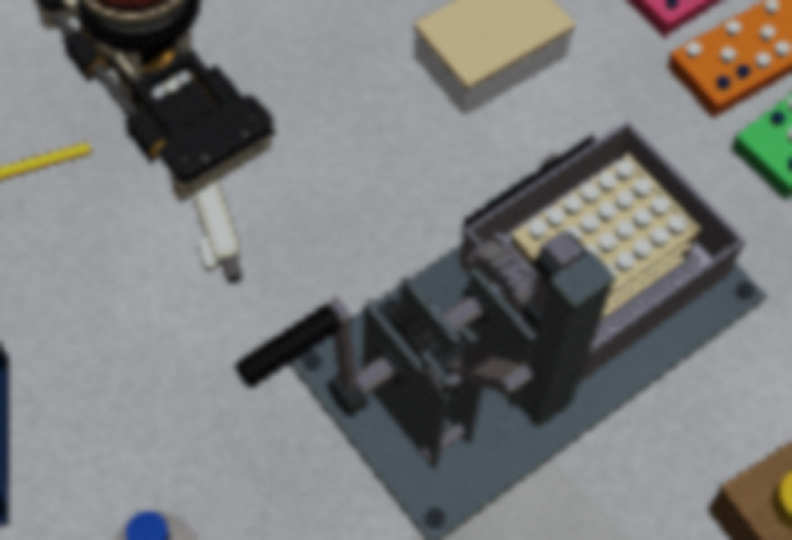

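View pics/s13d.png

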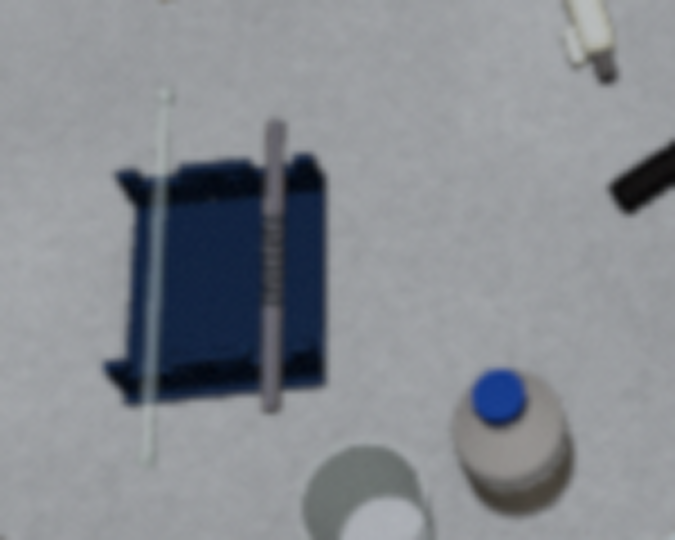

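```bash
python3 - <<'E'
from h import *
print(bot.finish_job()); print(bot.get_state()['clock'])
E
```

```text
the job is handed in; nothing more can be done
None
the job is handed in; nothing more can be done
```

I did every step of the task in order and handed the job in; the last clock reading was about 25 s of the 67 s allowed. `finish_job` reports no verdict, so the results below are from my own last pictures and readings.

**What I did:**
1. Pulled the lever down until the force rose on the lower stop.
2. Took the knurled steel bar and used it to throw the pawl right over. The fingers stayed well to the right of the pawl.
3. Laid the bar back in its own notches.
4. Swung the lever up and back to the end stop, let go and moved clear.

**Last checks:**
- **Lever:** the grip measured about 14 to 16 mm in front of the shaft, which is 1.44 to 1.45 rad. The tubes looked the same after I let go as when I held the lever at the stop.
- **Pawl:** it still lay over to the back in the last picture.
- **Bar and glass rod:** both lay in their notches.
- **Bystanders:** the bottle, beaker, pipette and tube blocks looked undisturbed in the pictures.
- **Robot:** it stood clear of everything, with no contact force on the tool.

**Disagreements:**
- The two cameras differed by 5 to 8 mm on the same points, so I used their mean and checked it against the arm's own position.
- At the end stop I pushed partly downwards, which gave about 39 N at the wrist (the limit is 120 N). I eased off before letting go.

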